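# Zero the lift gauge, then wedge the vial inspection panel off its rails and hold

### The job

Zero the lift gauge by turning its centre knob until the bold zero mark on the face lies under the needle. Then pick up the wedge, lay it flat on the table before the open mouth and slide its thin end in under the panel's front edge until the panel just lifts off its rails and the needle has swung to about the middle of the thick arc, and finish there, still gripping the wedge with the panel resting on it. Touch the panel with nothing but the wedge, and leave the vials and the spacer block on the table alone.

Things in the scene. Friction and masses are not known exactly. Their poses are not given: they have to be found in the camera images.
- mouth (a point): Mouth of the fixed inspection stand: point on the table below the middle of the panel's front lower edge. x points level into the mouth, under the panel (push direction), z up, y left of x. The mouth is 120 mm wide, between rails 20 mm wide and 22 mm high running 200 mm along x at y = -70 and +70 mm. Bare table (z = 0) between them: the wedge slides on it.
- panel: Light panel lying on the rails: 200 mm along x, 160 along y, 16 thick, 0.6 to 1 kg; four small amber vials fixed on its rear half stand to 89 mm above the table. Hinged at its rear edge (origin: middle of that edge, underside, 200 mm into the mouth, 22 mm above the table; a 50 mm high beam stands behind). The front edge can rise; at rest its underside is 22 mm above the table.
- knob_grip (a point): On the axis of the gauge's upright round centre knob, 56 mm above the table. Knob: 40 mm diameter, from 33 to 70 mm above the table, in the middle of the white gauge face (100 mm across, 33 mm above the table), which turns with it. The fixed gauge stands beside the panel, its axis at x = 80, y = 145 mm in the mouth's frame.
- bezel (a joint): Angle of knob and gauge face, rad, counter-clockwise from above positive. At 0 the bold zero mark (raised bar at the face's rim) lies under the resting needle, which points from the knob along the mouth's negative x. Starts at 0.5 to 1.4: turn it clockwise by that much. Range -1.7 to 1.7, light friction (0.06 N m); stays where it is left.
- needle (a joint): Swing, rad, clockwise from above, of the thin black needle over the gauge face: 0 while the panel lies on its rails, then 0.2 rad per mm that the panel's front edge rises. The thick arc on the face runs from 0.4 to 1.2 rad clockwise of the zero mark (2 to 6 mm of lift; middle 0.8 rad, 4 mm).
- wedge_grip (a point): Centre of the grip block of the loose black wedge, 24 mm above its flat underside; block 44 mm along x, 26 along y, 48 high. Grip it across the 26 mm width. x points to the thin tip, 140 mm ahead. Wedge 0.13 to 0.21 kg, 26 mm wide throughout. Keep its underside on the table while pushing (under 15 N).
- wedge_tip (a point): Middle of the wedge's thin end, 140 mm ahead of wedge_grip, 3 mm above the underside. From 6 mm thick here the top rises evenly to 30 mm over 100 mm, then runs flat 18 mm to the block. The panel's edge is touched where the wedge is 22 mm thick (73 mm ahead of wedge_grip) and is 4 mm up where it is 26 mm thick (57 mm ahead).
- vial_a: Loose amber vial standing on the table, 28 mm across, 62 mm high; origin at its foot. Bystander.
- vial_b: A second such vial. Bystander.
- spacer: Loose plain black block, 90 x 26 x 30 mm, same height all along (no slope); origin under its centre. Bystander.
There are look-alikes about, which are no part of the job. Leave any brown or purple look-alike of the part that bears wedge_grip alone.

How it is judged:
By the outcome, as a careful person would: the job done as asked, in the order asked, and still so for the second after the job is handed in, while the arm keeps its last pose, push and grip.
It also fails if it takes over 64 s, if anything falls off the work surface, if the arm or the gripper's body presses on something with over 40 N, if the wrist force passes 120 N, or if a joint passes its speed limit or range.

### The arm

A 7-joint arm with a two-finger parallel gripper is mounted at the origin on the work surface. World frame = base frame: x ahead of the robot, y to its left, z up, the work surface at z = 0. Lengths are in m, angles in degrees, forces in N, time in s.
With the tool pointing down it reaches from about 0.425 to 0.95 m from the base axis. Payload 16.7 kg.
Tool frame: the origin (TCP) lies midway between the tips of the shut fingers; the grasp point (between the pads) lies 19 mm behind it (arm.hold_point_z is the distance from the TCP to the grasp point, in m); z points along the fingers, y is the direction in which the jaws open and shut (so a half turn about z gives the same grasp; the last joint's range is limited). The gripper opens to 94 mm and grips with 3 to 60 N. Pads are 16 mm wide; open, the fingers measure 119 mm over their backs; the gripper's body (75 mm by 177 mm) begins 78 mm behind the grasp point.
Start: joints at [-72.565, 24.414, 4.234, 92.017, -1.954, 63.644, -3.845], TCP at [0.296, 0.607, 0.205] pointing down, gripper open.
Joint ranges: [-163.25, 163.25], [-28.42, 122.38], [-70.27, 78.77], [12.13, 141.07], [-58.53, 238.53], [9.26, 117.41], [-156.51, 156.51]. Speed limits (degrees/s): [108.29, 108.29, 136.94, 136.94, 172.46, 172.46, 172.46].

### API

Orientations are given as [roll, pitch, yaw] about the fixed x, y, z axes, in that order (R = Rz(yaw) Ry(pitch) Rx(roll)).
In Python, from cell import monitor, snapshot, workorder, arm gives the robot as it stands.
- The arm moves only by the tool servo_tool, never from a script. Its argument "plan" is a list that holds one entry, the list of rows, each a list of 7 numbers: the shift along the tool's x, y, z in units of 0.3 m (1.0 is 0.3 m), then the turn, a rotation vector about the tool's x, y, z in units of 180 degrees (1.0 is 180 degrees), then the opening, from -1 (shut) to 1 (fully open), so that 0 is half open. In form: [[[dx, dy, dz, ax, ay, az, grip], ...]]. A call has 1 to 8 rows; each row is the pose to reach, as a shift and turn from the pose measured when the call began, along the tool's axes at that moment, turning the shorter way round; what a row does not reach only later rows make up. A row lasts 1/10 s, in which the tool goes at most 50 mm and 8.59 degrees, less where a joint would pass 70% of its speed; a pose out of reach is approached as far as the arm can. A call with a number of a shift or a turn outside -1 to 1 is refused whole. A call with a gripper value outside its range is refused whole. The fingers move at their own pace and stop on an object; the grip force is fixed at half the most. Time passes only in rows, so rows that repeat a pose let the fingers close. It gives the time, the measured TCP pose, the force and the opening at its end, in the units of the state.
- monitor.state(): the state, without advancing time (a new reading comes with each control period).
- snapshot(name): name is "side" or "top"; returns a dict with "image" (480x640x3 uint8, red, green, blue), "K" (3x3 intrinsics, pixels), "T" (4x4, takes a point from camera to world coordinates). Camera axes: x right, y down, z forward; pixel columns grow to the right and rows downward; lengths in m; the calibration is good to about 2 mm. A picture is of the moment at which its call begins. There is no depth.
- workorder.job_done(): hands the job in, once; it reports no verdict.
The state is a dict: "t": time; "joint_positions": joint angles; "joint_vel": joint speeds; "effort": joint torques, N m; "tool_pos": TCP position; "tcp_rot": TCP orientation; "ft_force": force on the tool from outside, world axes, zero at the start; "wrist_torque": the same for the moment, N m; "opening": finger opening in m.
Only numpy, scipy, OpenCV 4.12 (cv2) and the standard library are available. Lean on these libraries where they do the work, as an engineer would, in place of code of your own. Each camera call takes 0.05 s, during which the arm holds its last target.

## Working session

There is one attempt and no reset: what is moved stays moved. The work goes in short steps, Python scripts to look and compute and a tool call to move; the robot and the scene stay as the last step left them, time stands still between calls to the robot, and variables do not carry over. Pictures are saved under pics/ and viewed, and the job is handed in when it is done.

Besides the shell and the picture viewer there is one more tool, called after "Request:" in YAML: its name, and indented under it one key for each argument. servo_tool: Moves the arm, as the interface text tells. Shifts and turns lie within -1 to 1; 1 stands for 0.3 m of shift or 180 degrees of turn. Its arguments: {"type":"object","properties":{"plan":{"type":"array"}},"required":["plan"]}

```bash
ls; mkdir -p pics; python3 - <<'E'
from cell import monitor, snapshot, workorder, arm
import cv2
print(monitor.state(), arm.hold_point_z)
for n in("side","top"):
    s=snapshot(n); cv2.imwrite(f"pics/{n}0.png",s["image"][:,:,::-1]); print(n,s["K"],s["T"])
E
```

```text
pics
{'t': 0.0, 'joint_positions': array([-72.56536563,  24.45108281,   4.23239363,  92.05206747,
        -1.95153656,  63.64323387,  -3.84391678]), 'joint_vel': array([ 0.08044919,  0.01342738,  0.05647775,  0.07689064,  0.00941687,
       -0.0612994 ,  0.038067  ]), 'effort': array([ 1.21557852e-03, -9.35813570e+01,  3.66791859e+00, -4.54200089e+01,
       -4.86726814e-02,  1.98673300e-02,  1.20938066e-04]), 'tool_pos': array([0.2957628 , 0.60626577, 0.20476085]), 'tcp_rot': array([-1.79926188e+02,  8.02417920e-03,  1.53998504e+02]), 'ft_force': array([ 0.53947026, -0.36460987, -0.54333442]), 'wrist_torque': array([ 0.01355699, -0.05464096,  0.00703448]), 'opening': 0.09383170126697231} 0.0188
side [[451.01512272   0.         319.81132259]
 [  0.         451.01512272 249.62662342]
 [  0.           0.           1.        ]] [[-0.88423979 -0.35712947  0.30096268  0.37904735]
 [-0.46685872  0.65829274 -0.59050284  0.51844888]
 [ 0.01276442 -0.66265316 -0.74881764  0.58963293]
 [ 0.          0.          0.          1.        ]]
top [[605.35283885   0.         323.71463879]
 [  0.         605.35283885 238.40419249]
 [  0.           0.           1.        ]] [[ 0.00324163 -0.98725122  0.15913679  0.42100529]
 [-0.99998051 -0.00235124  0.0057831   0.0919979 ]
 [-0.00533521 -0.15915243 -0.98723961  1.12254614]
 [ 0.          0.          0.          1.        ]]
```

View pics/side0.png

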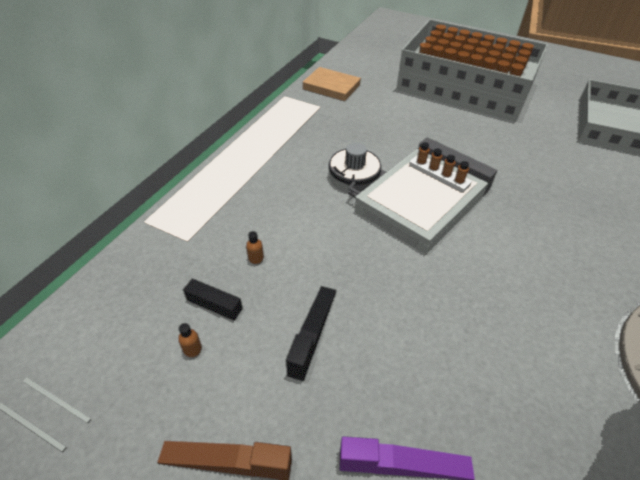

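View pics/top0.png

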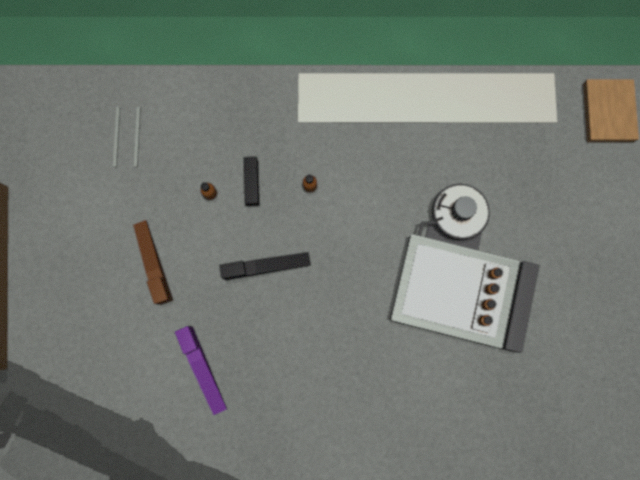

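The top view shows the black wedge at (220–310, 253–278) with its block at the left end (232,270). The other candidates are the spacer (251,181, no slope or block), the brown look-alike (152,262) and the purple one (201,370). Only the black piece with a block and a slope fits. The panel is at (465,293), the gauge at (461,211), and the vials at (208,190) and (310,183).

```bash
cat > h.py <<'E'
import numpy as np, cv2
from cell import monitor, snapshot, workorder, arm
def ray(s,uv,z):
    K,T=s["K"],s["T"]; d=T[:3,:3]@np.linalg.inv(K)@np.array([uv[0],uv[1],1.]); o=T[:3,3]
    return o+d*(z-o[2])/d[2]
def proj(s,p):
    K,T=s["K"],s["T"]; q=K@(T[:3,:3].T@(np.asarray(p,float)-T[:3,3])); return q[:2]/q[2]
def crop(s,u0,v0,w,h,k,name):
    c=s["image"][v0:v0+h,u0:u0+w,::-1]; cv2.imwrite("pics/"+name,cv2.resize(c,None,fx=k,fy=k,interpolation=cv2.INTER_CUBIC))
E
python3 - <<'E'
from h import *
s=snapshot("top"); crop(s,380,170,170,190,4,"topP.png") ; crop(s,200,230,130,70,6,"topW.png")
d=snapshot("side"); crop(d,315,125,190,130,4,"sideP.png")
E
```

```text
(no output)
```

View pics/topP.png

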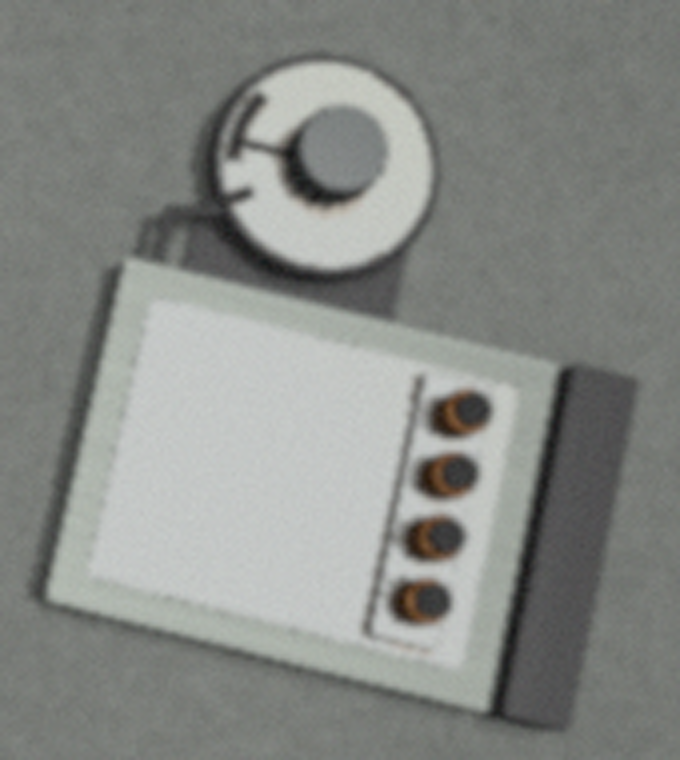

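View pics/topW.png

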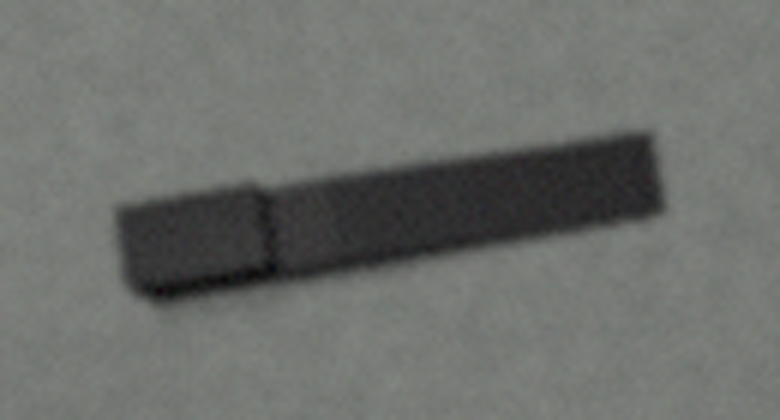

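View pics/sideP.png

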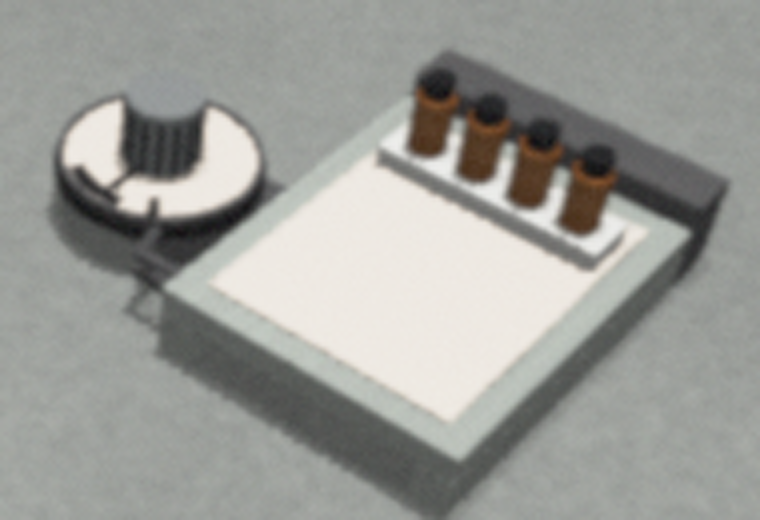

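```bash
python3 - <<'E'
from h import *
s=snapshot("top"); d=snapshot("side")
g=cv2.cvtColor(s["image"],cv2.COLOR_RGB2GRAY)
c=np.array([[127,260],[45,600],[493,713],[558,365]])/4.+[379.6,169.6]
c=cv2.cornerSubPix(g,c.astype(np.float32).reshape(-1,1,2),(3,3),(-1,-1),(3,30,.01)).reshape(-1,2)
P=np.array([ray(s,u,.038) for u in c]); print(c,P)
E=np.linalg.norm(np.roll(P,-1,0)-P,axis=1);print("edges (160,200,160,200)",E)
# rect fit: known shape
M=np.array([[0,80],[0,-80],[200,-80],[200,80]])/1000.
a=M-M.mean(0); b=P[:,:2]-P[:,:2].mean(0)
th=np.arctan2((a[:,0]*b[:,1]-a[:,1]*b[:,0]).sum(),(a*b).sum()); R=np.array([[np.cos(th),-np.sin(th)],[np.sin(th),np.cos(th)]])
m=P[:,:2].mean(0)-R@M.mean(0); print("mouth",m,"yaw",np.degrees(th)); print("resid mm",(M@R.T+m-P[:,:2])*1e3)
# side check
cs=np.array([[165,287],[460,460],[690,235]])/4.+[314.6,124.6]
for u in cs: print("side", ray(d,u,.038))
k=m+R@[.08,.145]; print("knob",k)
# knob top in both
hs=cv2.cvtColor(s["image"],cv2.COLOR_RGB2GRAY)
u=np.array([343,150])/4.+[379.6,169.6]; print("knob top view",ray(s,u,.070))
u=np.array([168,95])/4.+[314.6,124.6]; print("knob side view",ray(d,u,.070))
u=np.array([325,165])/4.+[379.6,169.6]; print("face centre top",ray(s,u,.033))
def ang(u,z=.034):
    q=ray(s,np.array(u)/4.+[379.6,169.6],z)[:2]-k; q=R.T@q; return np.linalg.norm(q),np.arctan2(q[1],q[0])
for n,u in dict(zero1=(252,188),zero2=(228,198),zero=(240,193),needle=(240,146),needle2=(275,152),arcA=(265,97),arcB=(235,157)).items():
    r,t=ang(u); print(n,r,"bezel-angle vs -x",(t-np.pi+np.pi)%(2*np.pi)-np.pi)
# wedge
w=dict(bl=(118,207),br=(250,187),tipL=(652,133),tipR=(665,210),ft=(278,277), blk2=(132,285),blk3=(268,262))
E
```

```text
[[411.36777 233.78008]
 [391.0031  319.33746]
 [501.50293 347.66916]
 [519.5823  261.89243]] [[ 0.60471002 -0.06076328  0.038     ]
 [ 0.45056699 -0.02158738  0.038     ]
 [ 0.40170471 -0.21532018  0.038     ]
 [ 0.55383454 -0.25442053  0.038     ]]
edges (160,200,160,200) [0.15904347 0.1997997  0.15707426 0.20022848]
mouth [ 0.52757074 -0.04116393] yaw -104.39863245115615
resid mm [[ 0.3478481  -0.29399346]
 [-0.48337956  0.31679039]
 [-1.35444573  0.33176636]
 [ 1.4899772  -0.35456329]]
side [ 0.60356037 -0.0628847   0.038     ]
side [ 0.44972437 -0.02398039  0.038     ]
side [ 0.40076804 -0.21546587  0.038     ]
knob [ 0.64812282 -0.15470774]
knob top view [ 0.64750979 -0.15288272  0.07      ]
knob side view [ 0.64714257 -0.15511022  0.07      ]
face centre top [ 0.64842815 -0.15300836  0.033     ]
zero1 0.037210767046183583 bezel-angle vs -x 0.5433411665728185
zero2 0.049199036750109275 bezel-angle vs -x 0.5695821051401104
zero 0.04320309789301203 bezel-angle vs -x 0.5582859943259892
needle 0.04155253696131475 bezel-angle vs -x 0.035200310709990745
needle2 0.025379458256655177 bezel-angle vs -x 0.007283401845244342
arcA 0.04281237744303414 bezel-angle vs -x -0.5922197742598398
arcB 0.043179625232867024 bezel-angle vs -x 0.16430379012945462
```

```bash
python3 - <<'E'
from h import *
s=snapshot("top"); d=snapshot("side")
f=lambda u,z: ray(s,np.array(u)/6.+[199.6,229.6],z)
A=f((118,208),.048);B=f((252,187),.048);C=f((128,285),.048);D=f((268,262),.048)
T1=f((652,133),.006);T2=f((665,210),.006)
print(A,B,C,D,T1,T2)
print("blk len",np.linalg.norm(B-A),np.linalg.norm(D-C),"w",np.linalg.norm(C-A),np.linalg.norm(T1-T2))
T=(T1+T2)/2;Bk=(A+B+C+D)/4;print(Bk,T,np.linalg.norm((T-Bk)[:2]),np.degrees(np.arctan2(*(T-Bk)[1::-1])))
crop(d,270,270,90,120,6,"sideW.png")
E
```

```text
[0.54694823 0.28483042 0.048     ] [0.55335008 0.24503936 0.048     ] [0.52396106 0.28115216 0.048     ] [0.53092552 0.23972438 0.048     ] [0.57571594 0.12722009 0.006     ] [0.55169129 0.12302355 0.006     ]
blk len 0.04030275566116497 0.042009108972474604 w 0.023279603580727736 0.02438841122208183
[0.53879622 0.26268658 0.048     ] [0.56370361 0.12512182 0.006     ] 0.13980143435306833 -79.73724426922459
```

View pics/sideW.png

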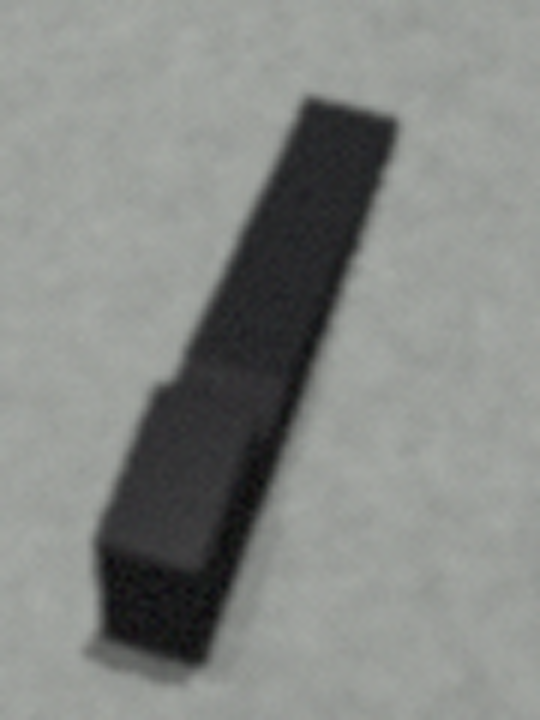

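```bash
cat >> h.py <<'E'
from scipy.spatial.transform import Rotation as Ro
def go(p,yaw,roll=180.,pitch=0.):
    st=monitor.state(); R0=Ro.from_euler('xyz',st["tcp_rot"],degrees=True); R1=Ro.from_euler('xyz',[roll,pitch,yaw],degrees=True)
    d=R0.inv().apply(np.array(p)-st["tool_pos"]); r=(R0.inv()*R1).as_rotvec()
    print("shift",np.round(d/.3,4),"turn",np.round(r/np.pi,4),"mm",np.round(d*1e3,1),"deg",np.round(np.degrees(r),2))
E
python3 - <<'E'
from h import *
go((.44,.33,.19),125)
go((.56,.08,.19),100)
E
```

```text
shift [-0.836  -0.618   0.0513] turn [-1.000e-04  0.000e+00  1.611e-01] mm [-250.8 -185.4   15.4] deg [-1.0e-02  0.0e+00  2.9e+01]
shift [-1.5608 -1.1916  0.0515] turn [-1.e-04  0.e+00  3.e-01] mm [-468.2 -357.5   15.4] deg [-1.0e-02  1.0e-02  5.4e+01]
```

Request:
servo_tool:
  plan:
    - [[-0.14,-0.1,0.01,0,0,0.03,0.28],[-0.28,-0.2,0.02,0,0,0.06,0.28],[-0.42,-0.3,0.03,0,0,0.09,0.28],[-0.56,-0.4,0.04,0,0,0.12,0.28],[-0.7,-0.5,0.05,0,0,0.15,0.28],[-0.83,-0.6,0.05,0,0,0.16,0.28],[-0.95,-0.7,0.05,0,0,0.19,0.28],[-0.95,-0.7,0.05,0,0,0.19,0.28]]

```text
t: 1.2
tool_pos: [0.4626, 0.2869, 0.1909]
tcp_rot: [180.0, 0.1, 119.2]
ft_force: [-0.0, 0.3, 0.2]
opening: 0.0605
```

```bash
python3 - <<'E'
from h import *
go((.58,.03,.19),95)
E
```

```text
shift [-0.9384 -0.0758  0.0043] turn [0.0002 0.0004 0.1343] mm [-281.5  -22.8    1.3] deg [ 0.04  0.08 24.17]
```

Request:
servo_tool:
  plan:
    - [[-0.15,-0.01,0,0,0,0.02,0.28],[-0.3,-0.03,0,0,0,0.04,0.28],[-0.45,-0.04,0,0,0,0.07,0.28],[-0.6,-0.05,0,0,0,0.09,0.28],[-0.75,-0.06,0,0,0,0.11,0.28],[-0.94,-0.08,0,0,0,0.13,0.28],[-0.94,-0.08,0,0,0,0.13,0.28]]

```text
t: 1.9
tool_pos: [0.5807, 0.0233, 0.1917]
tcp_rot: [179.9, 0.2, 95.3]
ft_force: [-0.1, 0.9, 0.2]
opening: 0.0606
```

```bash
python3 - <<'E'
from h import *
go((.6477,-.1542,.13),91.6)
E
```

```text
shift [-0.6091  0.1674  0.2079] turn [0.0007 0.001  0.0206] mm [-182.7   50.2   62.4] deg [0.12 0.18 3.71]
```

Request:
servo_tool:
  plan:
    - [[-0.15,0.04,0.04,0,0,0.005,0.28],[-0.3,0.08,0.08,0,0,0.01,0.28],[-0.45,0.12,0.12,0,0,0.015,0.28],[-0.6091,0.1674,0.2,0.0007,0.001,0.0206,0.28],[-0.6091,0.1674,0.2079,0.0007,0.001,0.0206,0.28],[-0.6091,0.1674,0.2079,0.0007,0.001,0.0206,0.28]]

```text
t: 2.5
tool_pos: [0.6472, -0.1552, 0.1286]
tcp_rot: [-179.9, 0.0, 91.5]
ft_force: [-0.0, 0.4, 0.2]
opening: 0.0601
```

```bash
python3 - <<'E'
from h import *
go((.6477,-.1542,.041),91.6)
s=snapshot("side");crop(s,290,40,230,200,3,"s1.png")
E
```

```text
shift [0.0035 0.0025 0.2921] turn [-0.0007  0.0001 -0.0005] mm [ 1.   0.7 87.6] deg [-0.13  0.02 -0.09]
```

View pics/s1.png

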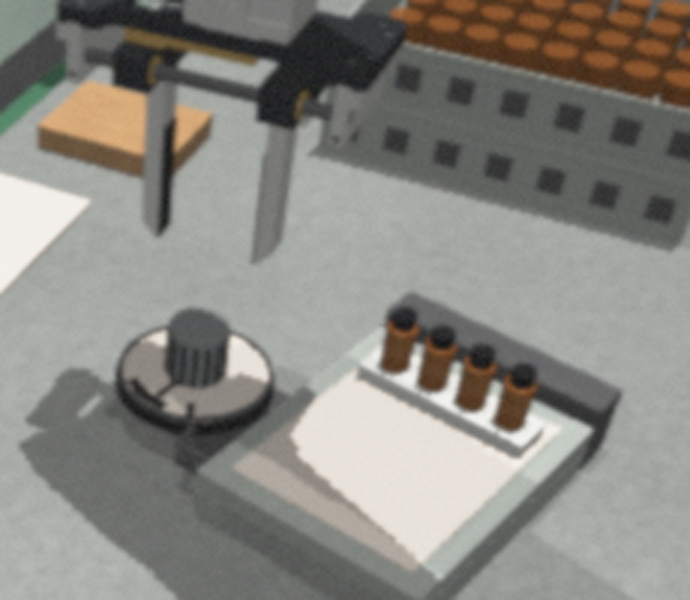

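The open jaws hang straight above the knob (crop 197,345), either side of it and clear of the panel. I'll descend and close.

Request:
servo_tool:
  plan:
    - [[0.0035,0.0025,0.1,-0.0007,0,0,0.28],[0.0035,0.0025,0.2,-0.0007,0,0,0.28],[0.0035,0.0025,0.292,-0.0007,0,0,0.28],[0.0035,0.0025,0.292,-0.0007,0,0,0.28],[0.0035,0.0025,0.292,-0.0007,0,0,-0.3],[0.0035,0.0025,0.292,-0.0007,0,0,-0.3],[0.0035,0.0025,0.292,-0.0007,0,0,-0.3],[0.0035,0.0025,0.292,-0.0007,0,0,-0.3]]

```text
t: 3.35
tool_pos: [0.6488, -0.1522, 0.0437]
tcp_rot: [179.8, -0.0, 91.6]
ft_force: [-3.5, 2.9, 10.4]
opening: 0.0394
```

```bash
python3 - <<'E'
from h import *
st=monitor.state();print(st)
go((.6477,-.1542,.041),91.6-32)
E
```

```text
{'t': 3.35, 'joint_positions': array([-11.75041504,  36.09549443,  27.20011662, 101.45138636,
       -21.52919981,  47.5080331 ,  27.31533688]), 'joint_vel': array([ 0.02866378,  0.05757018, -0.04415893, -0.0472775 , -0.15781802,
        0.01719057,  0.02982924]), 'effort': array([ 6.90548737e-01, -9.15832114e+01,  1.56622285e+01, -3.38683677e+01,
        5.60074579e-02, -1.44685216e+00, -2.74317322e-02]), 'tool_pos': array([ 0.64878062, -0.15224949,  0.04365174]), 'tcp_rot': array([ 1.79844837e+02, -4.53532051e-02,  9.16322278e+01]), 'ft_force': array([-3.47483901,  2.85049446, 10.42377877]), 'wrist_torque': array([0.50086893, 0.99238497, 0.00695026]), 'opening': 0.03936937026257132}
shift [-0.0064 -0.0038  0.0088] turn [ 0.0008 -0.0005  0.178 ] mm [-1.9 -1.1  2.6] deg [ 0.14 -0.09 32.03]
```

Request:
servo_tool:
  plan:
    - [[0,0,0,0,0,0.02,-0.3],[0,0,0,0,0,0.05,-0.3],[0,0,0,0,0,0.09,-0.3],[0,0,0,0,0,0.13,-0.3],[0,0,0,0,0,0.16,-0.3],[0,0,0,0,0,0.178,-0.3],[0,0,0,0,0,0.178,-0.3],[0,0,0,0,0,0.178,-0.3]]

```text
t: 4.15
tool_pos: [0.6493, -0.1523, 0.0439]
tcp_rot: [179.8, -0.1, 59.6]
ft_force: [4.0, -3.1, -13.4]
opening: 0.0398
```

```bash
python3 - <<'E'
from h import *
s=snapshot("side");crop(s,310,125,90,80,8,"s2.png")
s=snapshot("top");crop(s,415,165,100,90,7,"t2.png")
E
```

```text
(no output)
```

View pics/s2.png

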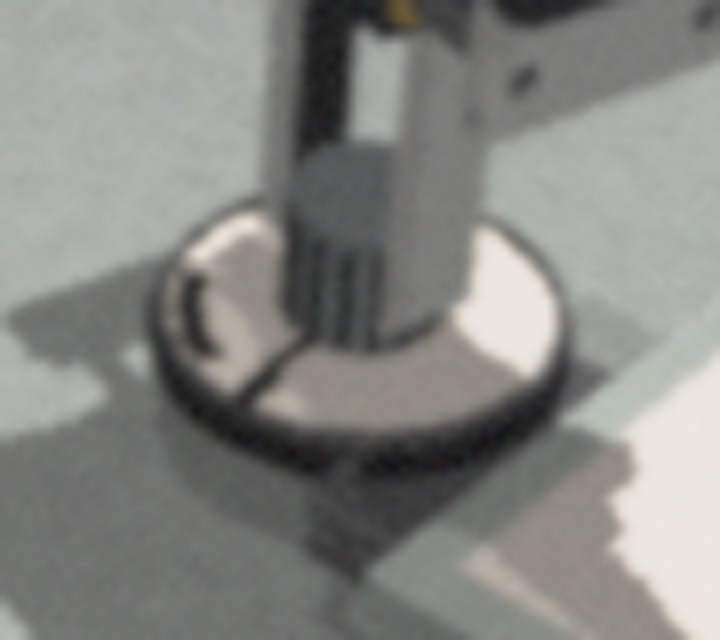

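View pics/t2.png

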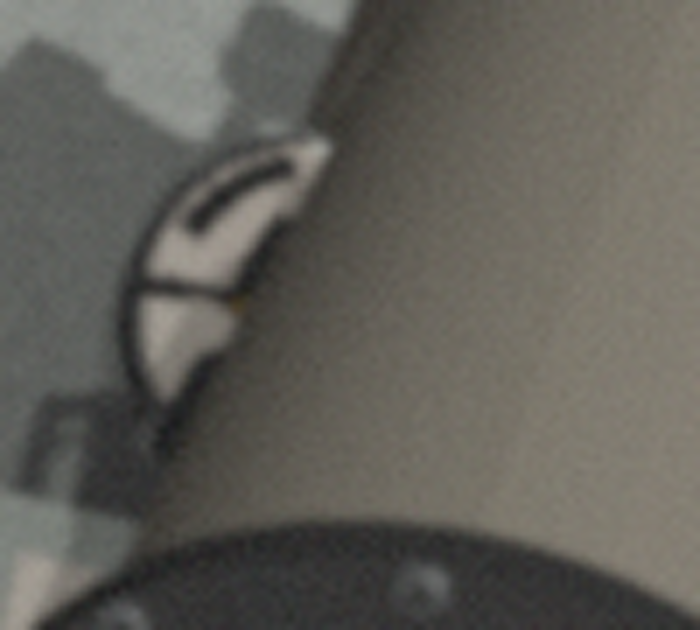

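The zero bar now lies on the needle in both views (side crop 250,395; top crop 170,290). I'll release, lift and check.

Request:
servo_tool:
  plan:
    - [[0,0,0,0,0,0,0.28],[0,0,0,0,0,0,0.28],[0,0,0,0,0,0,0.28],[0,0,-0.1,0,0,0,0.28],[0,0,-0.25,0,0,0,0.28],[0,0,-0.4,0,0,0,0.28],[0.1,0,-0.5,0,0,0,0.28],[0.25,0,-0.5,0,0,0,0.28]]

```text
t: 5.05
tool_pos: [0.6882, -0.0906, 0.2001]
tcp_rot: [179.4, -0.3, 59.3]
ft_force: [1.2, 0.1, -0.3]
opening: 0.0606
```

```bash
python3 - <<'E'
from h import *
go((.56,.05,.17),95)
E
```

```text
shift [ 0.1843 -0.6075  0.0955] turn [ 0.0035 -0.0008 -0.1983] mm [  55.3 -182.2   28.6] deg [  0.63  -0.14 -35.69]
```

Request:
servo_tool:
  plan:
    - [[0.05,-0.15,0.02,0,0,-0.04,0.28],[0.1,-0.3,0.04,0,0,-0.08,0.28],[0.15,-0.45,0.06,0,0,-0.12,0.28],[0.18,-0.6,0.08,0.0035,-0.0008,-0.16,0.28],[0.1843,-0.6075,0.0955,0.0035,-0.0008,-0.1983,0.28],[0.1843,-0.6075,0.0955,0.0035,-0.0008,-0.1983,0.28]]

```text
t: 5.65
tool_pos: [0.5592, 0.0513, 0.1702]
tcp_rot: [-180.0, -0.1, 95.3]
ft_force: [0.0, 0.1, 0.1]
opening: 0.0599
```

```bash
python3 - <<'E'
from h import *
go((.5388,.2627,.13),100.3)
s=snapshot("top");crop(s,415,165,100,90,7,"t3.png")
s=snapshot("side");crop(s,310,125,90,80,8,"s3.png")
E
```

```text
shift [ 0.7078 -0.0032  0.1346] turn [ 0.     -0.0003 -0.028 ] mm [212.3  -1.   40.4] deg [ 0.   -0.05 -5.03]
```

View pics/t3.png

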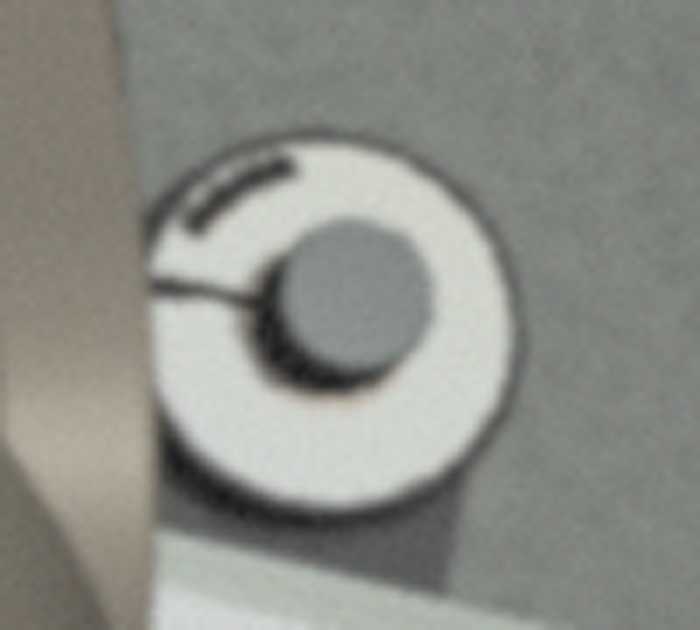

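View pics/s3.png

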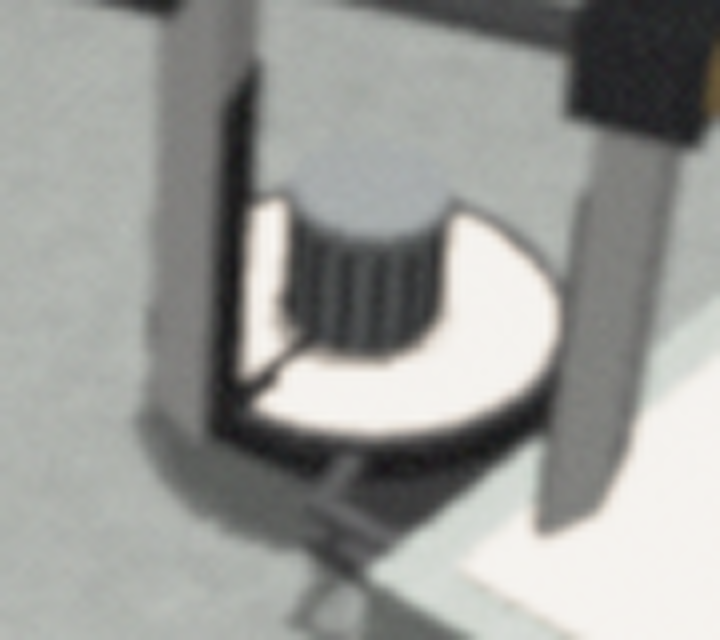

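The needle and zero bar still line up, though a slight kink is visible. I'll move over the wedge and measure the gauge unobstructed.

Request:
servo_tool:
  plan:
    - [[0.15,0,0.02,0,0,-0.005,0.28],[0.3,0,0.04,0,0,-0.01,0.28],[0.45,0,0.06,0,0,-0.02,0.28],[0.6,0,0.1,0,0,-0.028,0.28],[0.7078,-0.0032,0.1346,0,0,-0.028,0.28],[0.7078,-0.0032,0.1346,0,0,-0.028,0.28]]

```text
t: 6.35
tool_pos: [0.5414, 0.2649, 0.1286]
tcp_rot: [-180.0, 0.0, 99.9]
ft_force: [-0.4, -0.6, -0.4]
opening: 0.0603
```

```bash
python3 - <<'E'
from h import *
go((.5388,.2627,.012),100.3)
s=snapshot("top");crop(s,425,175,80,75,8,"t4.png")
s=snapshot("side");crop(s,240,170,160,220,3,"s4.png")
E
```

```text
shift [-0.0057 -0.0095  0.3887] turn [-0.0002  0.0001 -0.0025] mm [ -1.7  -2.9 116.6] deg [-0.03  0.02 -0.44]
```

View pics/t4.png

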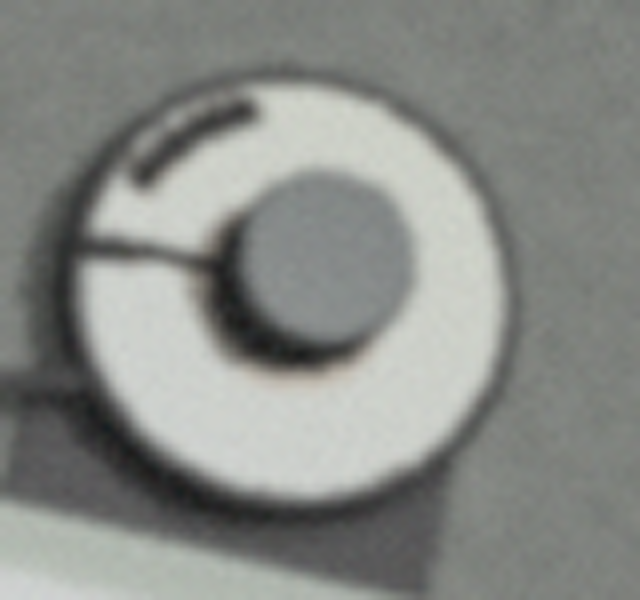

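View pics/s4.png

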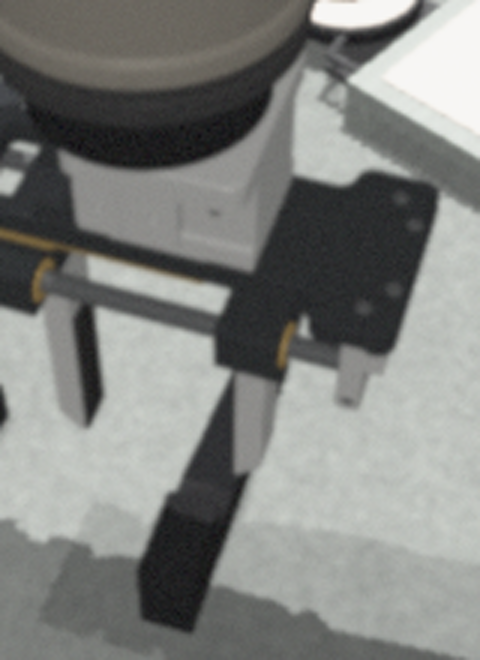

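```bash
python3 - <<'E'
from h import *
s=snapshot("top"); k=np.array([.6478,-.154]); th=np.radians(-104.4)
for k in ([.6478,-.1545],[.6484,-.153],[.649,-.1522]):
  for n,u,t in (("zero",(100,247),0),("arcA",(140,182),-.4),("arcB",(254,105),-1.2),("needle",(180,257),0)):
    q=ray(s,np.array(u)/8.+[424.6,174.6],.035)[:2]-k; a=np.arctan2(q[1],q[0])-th-np.pi; a=(a+np.pi)%(2*np.pi)-np.pi
    print(n,np.linalg.norm(q).round(4),"implied bezel",round(a-t,3))
E
```

```text
zero 0.0462 implied bezel 0.029
arcA 0.0437 implied bezel 0.03
arcB 0.0445 implied bezel 0.079
needle 0.028 implied bezel -0.034
zero 0.0447 implied bezel 0.035
arcA 0.0421 implied bezel 0.02
arcB 0.0437 implied bezel 0.048
needle 0.0264 implied bezel -0.028
zero 0.0437 implied bezel 0.045
arcA 0.0411 implied bezel 0.021
arcB 0.043 implied bezel 0.032
needle 0.0255 implied bezel -0.014
```

Zero bar reads within about 0.03 rad of 0, which is about my measuring error. The jaws are above the black wedge's block. Next is the grasp.

Request:
servo_tool:
  plan:
    - [[-0.0057,-0.0095,0.1,0,0,-0.0025,0.28],[-0.0057,-0.0095,0.2,0,0,-0.0025,0.28],[-0.0057,-0.0095,0.3,0,0,-0.0025,0.28],[-0.0057,-0.0095,0.36,0,0,-0.0025,0.28],[-0.0057,-0.0095,0.389,0,0,-0.0025,0.28],[-0.0057,-0.0095,0.389,0,0,-0.0025,0.28],[-0.0057,-0.0095,0.389,0,0,-0.0025,0.28]]

```text
t: 7.2
tool_pos: [0.5417, 0.2566, 0.0146]
tcp_rot: [179.9, 0.1, 99.9]
ft_force: [1.1, 0.4, 0.8]
opening: 0.06
```

Request:
servo_tool:
  plan:
    - [[0,0,0,0,0,0,-0.7],[0,0,0,0,0,0,-0.7],[0,0,0,0,0,0,-0.7],[0,0,0,0,0,0,-0.7],[0,0,0,0,0,0,-0.7],[0,0,0,0,0,0,-0.7]]

```text
t: 7.8
tool_pos: [0.5416, 0.2568, 0.0148]
tcp_rot: [179.9, 0.0, 99.9]
ft_force: [-1.7, 0.6, 5.7]
opening: 0.0259
```

```bash
python3 - <<'E'
from h import *
st=monitor.state();print(st["tool_pos"],st["tcp_rot"],st["ft_force"],st["opening"])
s=snapshot("side");crop(s,240,200,160,220,3,"s5.png")
E
```

```text
[0.54158327 0.25678226 0.01479284] [1.79868396e+02 3.77444979e-02 9.99345280e+01] [-1.65843203  0.56421628  5.69609777] 0.025871102821211536
```

View pics/s5.png

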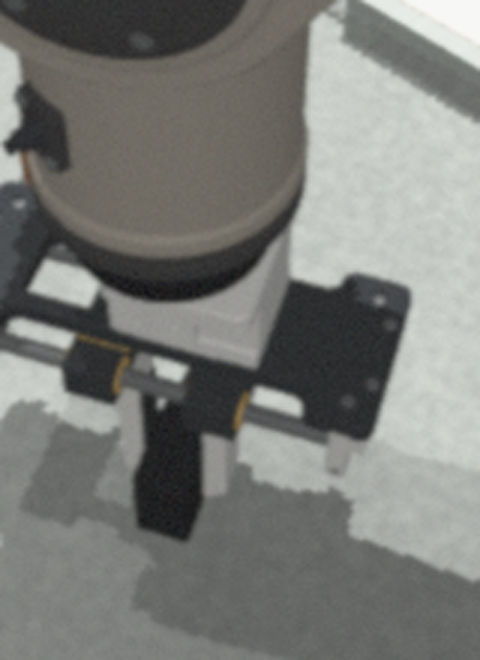

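The wedge is gripped (opening 25.9 mm matches the 26 mm width). I'll lift it and carry it in front of the mouth.

```bash
python3 - <<'E'
from h import *
go((.5711,.1284,.055),75.6)
E
```

```text
shift [-0.4385  0.0235 -0.1338] turn [7.000e-04 1.000e-04 1.352e-01] mm [-131.5    7.   -40.1] deg [1.300e-01 1.000e-02 2.433e+01]
```

Request:
servo_tool:
  plan:
    - [[0,0,-0.06,0,0,0,-0.7],[0,0,-0.13,0,0,0,-0.7],[-0.1,0.005,-0.134,0,0,0.03,-0.7],[-0.2,0.01,-0.134,0,0,0.06,-0.7],[-0.3,0.015,-0.134,0,0,0.09,-0.7],[-0.4385,0.0235,-0.134,0.0007,0,0.12,-0.7],[-0.4385,0.0235,-0.134,0.0007,0,0.1352,-0.7],[-0.4385,0.0235,-0.134,0.0007,0,0.1352,-0.7]]

```text
t: 8.65
tool_pos: [0.5711, 0.1253, 0.0544]
tcp_rot: [-180.0, 0.1, 75.2]
ft_force: [1.0, 0.6, -2.5]
opening: 0.0256
```

```bash
python3 - <<'E'
from h import *
go((.5711,.1284,.017),75.6)
s=snapshot("side");cv2.imwrite("pics/s6.png",s["image"][:,:,::-1])
s=snapshot("top");cv2.imwrite("pics/t6.png",s["image"][:,:,::-1])
E
```

```text
shift [ 0.0103 -0.0026  0.1248] turn [-0.0001  0.0005 -0.0022] mm [ 3.1 -0.8 37.4] deg [-0.01  0.09 -0.4 ]
```

View pics/s6.png

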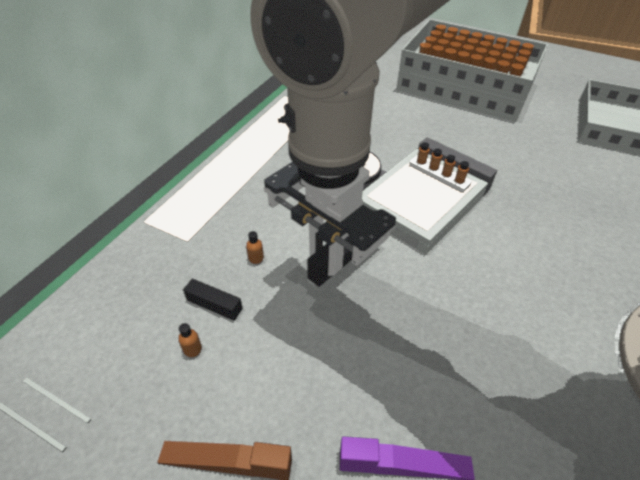

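View pics/t6.png

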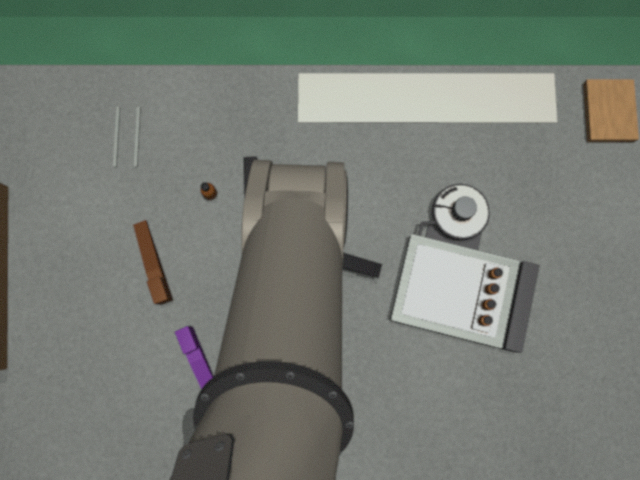

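The wedge is held level, with its tip at (381,270) in the top view pointing into the mouth. Lowering it onto the table.

Request:
servo_tool:
  plan:
    - [[0.003,-0.0026,0.05,0,0.0005,-0.0022,-0.7],[0.003,-0.0026,0.1,0,0.0005,-0.0022,-0.7],[0.003,-0.0026,0.125,0,0.0005,-0.0022,-0.7],[0.003,-0.0026,0.132,0,0.0005,-0.0022,-0.7],[0.003,-0.0026,0.134,0,0.0005,-0.0022,-0.7],[0.003,-0.0026,0.134,0,0.0005,-0.0022,-0.7]]

```text
t: 9.35
tool_pos: [0.569, 0.1292, 0.0141]
tcp_rot: [-179.8, -0.0, 76.0]
ft_force: [-10.2, 0.2, 17.9]
opening: 0.0257
```

```bash
python3 - <<'E'
from h import *
st=monitor.state();print(st["tool_pos"],st["tcp_rot"],st["ft_force"],st["wrist_torque"],st["opening"])
s=snapshot("top");crop(s,330,220,120,120,5,"t7.png")
s=snapshot("side");crop(s,290,190,150,110,5,"s7.png")
E
```

```text
[0.56899975 0.12915693 0.01406152] [-1.79819418e+02 -3.86329680e-02  7.60067863e+01] [-10.2147491    0.20960918  17.88361402] [ 1.00558665e-03  2.55927012e+00 -1.06154714e-01] 0.02568470302486912
```

View pics/t7.png

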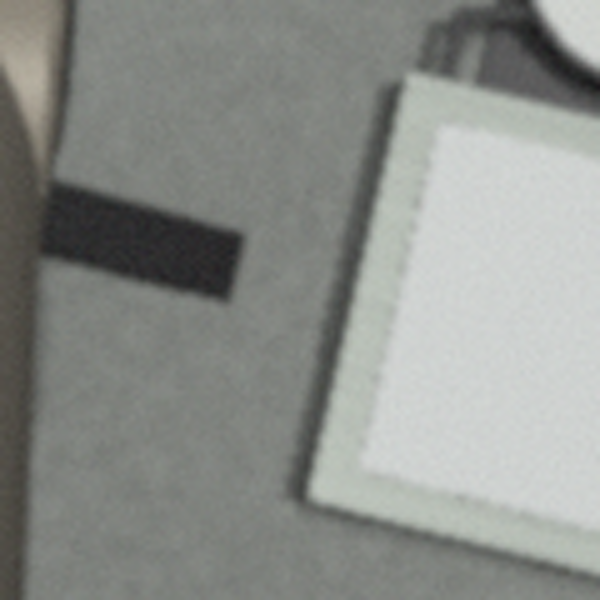

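View pics/s7.png

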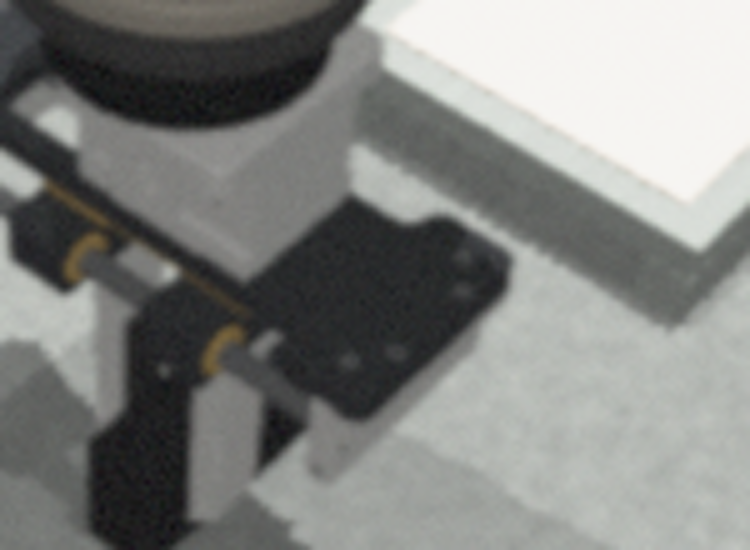

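```bash
python3 - <<'E'
from h import *
s=snapshot("top"); m=np.array([.5276,-.0412]);th=np.radians(-104.4);R=np.array([[np.cos(th),-np.sin(th)],[np.sin(th),np.cos(th)]])
f=lambda u,z:R.T@(ray(s,np.array(u)/5.+[329.6,219.6],z)[:2]-m)*1e3
a,b=f((243,233),.006),f((228,300),.006); print("tip",a,b,(a+b)/2)
c,e=f((70,184),.024),f((55,256),.024); print("back",c,e)
t=monitor.state()["tool_pos"][:2]; print("tcp",R.T@(t-m)*1e3)
E
```

```text
tip [-42.68943369  11.17127557] [-42.12823901 -14.3953448 ] [-42.40883635  -1.61203462]
back [-109.17046472   10.4073101 ] [-107.93355157  -16.59907016]
tcp [-175.29561914   -2.22405996]
```

The tip is 42 mm before the mouth and 1.6 mm off centre. TCP to tip is 133 mm, so the block sits about 7 mm behind the TCP. I'll slide to just before contact, where the TCP is at -75 in the mouth frame.

```bash
cat >> h.py <<'E'
M=np.array([.5276,-.0412]);th=np.radians(-104.4);RM=np.array([[np.cos(th),-np.sin(th)],[np.sin(th),np.cos(th)]])
def gom(x,y,z): 
    p=M+RM@[x,y]; go((p[0],p[1],z),75.6)
E
python3 - <<'E'
from h import *
gom(-.075,-.0015,.0143)
E
```

```text
shift [-0.3343  0.     -0.001 ] turn [-0.001  -0.0002  0.0023] mm [-100.3    0.    -0.3] deg [-0.17 -0.04  0.41]
```

Request:
servo_tool:
  plan:
    - [[-0.04,0,0,0,0,0.001,-0.7],[-0.09,0,0,0,0,0.002,-0.7],[-0.14,0,0,0,0,0.0023,-0.7],[-0.19,0,0,0,0,0.0023,-0.7],[-0.24,0,0,0,0,0.0023,-0.7],[-0.29,0,0,0,0,0.0023,-0.7],[-0.33,0,0,0,0,0.0023,-0.7],[-0.33,0,0,0,0,0.0023,-0.7]]

```text
t: 10.3
tool_pos: [0.5453, 0.0314, 0.014]
tcp_rot: [-179.9, -0.0, 75.5]
ft_force: [-2.6, -7.6, 12.4]
opening: 0.026
```

```bash
python3 - <<'E'
from h import *
st=monitor.state();print(st["tool_pos"],st["tcp_rot"],st["ft_force"],st["opening"],RM.T@(st["tool_pos"][:2]-M))
gom(-.056,-.0015,.0143)
s=snapshot("top");crop(s,330,170,190,170,4,"t8.png")
s=snapshot("side");crop(s,290,120,190,160,4,"s8.png")
E
```

```text
[0.54530294 0.03144318 0.01403743] [-1.79877362e+02 -2.06970299e-02  7.55132628e+01] [-2.56702195 -7.57218612 12.42155993] 0.026018569337499794 [-0.0747635  -0.00091885]
shift [-0.0625 -0.0018 -0.0009] turn [-0.0007 -0.0001 -0.0005] mm [-18.8  -0.6  -0.3] deg [-0.12 -0.02 -0.09]
```

View pics/t8.png

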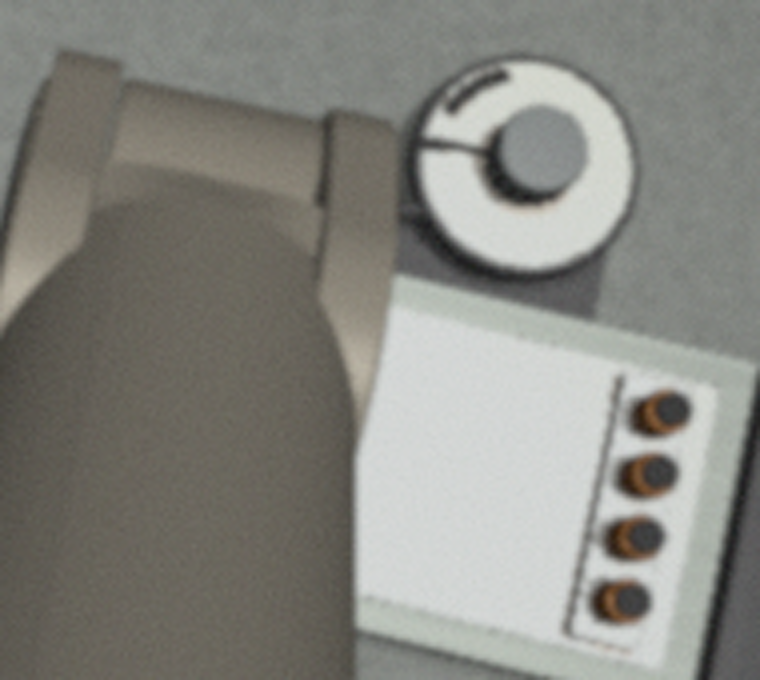

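View pics/s8.png

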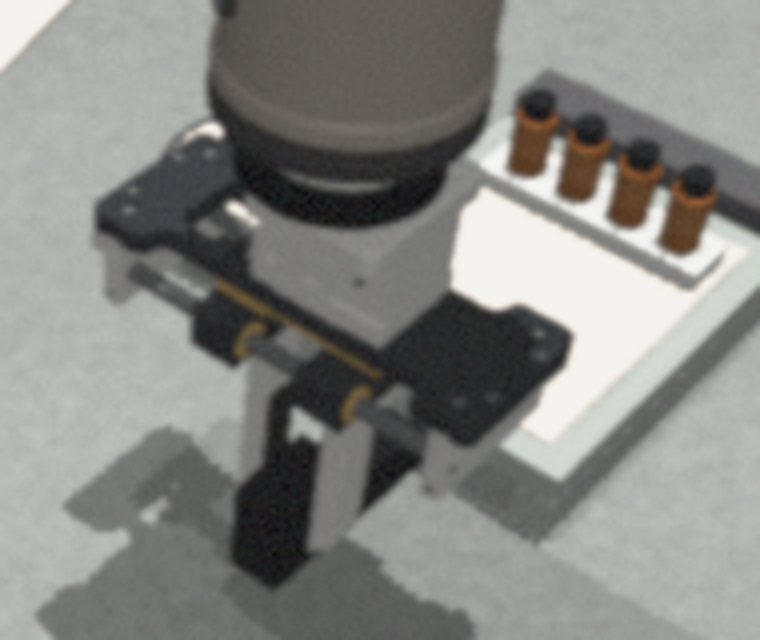

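The needle is still on zero before contact, and the gauge is visible in the top view. Pushing on slowly.

Request:
servo_tool:
  plan:
    - [[-0.01,0,-0.001,0,0,0,-0.7],[-0.02,0,-0.001,0,0,0,-0.7],[-0.03,-0.001,-0.001,0,0,0,-0.7],[-0.04,-0.001,-0.001,0,0,0,-0.7],[-0.048,-0.0018,-0.001,0,0,0,-0.7],[-0.048,-0.0018,-0.001,0,0,0,-0.7],[-0.048,-0.0018,-0.001,0,0,0,-0.7]]

```text
t: 11.1
tool_pos: [0.5411, 0.0181, 0.0141]
tcp_rot: [-179.9, 0.0, 75.6]
ft_force: [1.4, 4.4, -1.8]
opening: 0.0258
```

```bash
cat >> h.py <<'E'
def chk(name):
    st=monitor.state();print(st["tool_pos"],st["tcp_rot"],st["ft_force"],st["opening"],RM.T@(st["tool_pos"][:2]-M))
    s=snapshot("top");crop(s,425,175,80,75,8,name)
E
python3 - <<'E'
from h import *
chk("t9.png")
E
```

```text
[0.54113382 0.01814428 0.01409961] [-1.79858337e+02  8.20054743e-04  7.55584275e+01] [ 1.42786302  4.38688754 -1.76049243] 0.025810076055768662 [-0.06084559 -0.0016497 ]
```

View pics/t9.png

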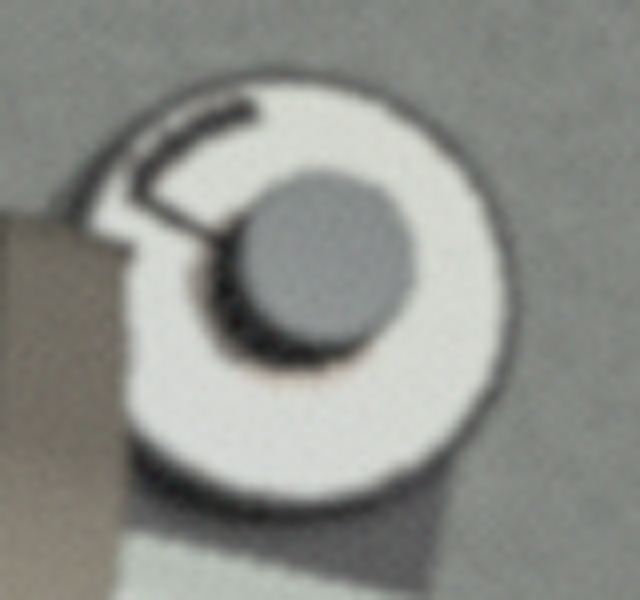

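The needle has reached the start of the thick arc, about 0.37 rad. About 2 mm more lift needs roughly 8.5 mm more travel, with a slight down-press to keep the underside on the table.

Request:
servo_tool:
  plan:
    - [[0,0,0.0025,0,0,0,-0.7],[-0.007,0,0.0025,0,0,0,-0.7],[-0.014,0,0.0025,0,0,0,-0.7],[-0.021,0,0.0025,0,0,0,-0.7],[-0.027,0,0.0025,0,0,0,-0.7],[-0.027,0,0.0025,0,0,0,-0.7],[-0.027,0,0.0025,0,0,0,-0.7]]

```text
t: 11.85
tool_pos: [0.5403, 0.0117, 0.014]
tcp_rot: [-179.9, -0.1, 75.6]
ft_force: [1.5, 10.0, 12.0]
opening: 0.0255
```

```bash
python3 - <<'E'
from h import *
chk("t10.png")
E
```

```text
[0.54031866 0.01168487 0.01401586] [-1.79942653e+02 -1.09391601e-01  7.56178016e+01] [ 1.46091049 10.04193421 11.96571685] 0.0254617096351714 [-0.05438639 -0.00083285]
```

View pics/t10.png

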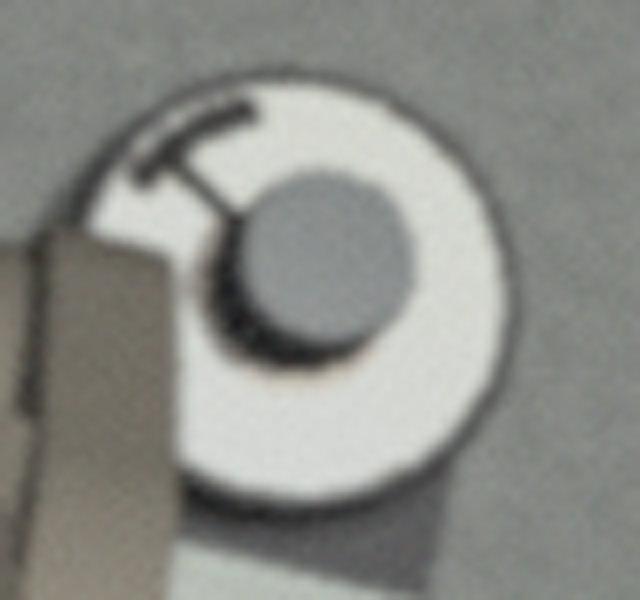

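Request:
servo_tool:
  plan:
    - [[-0.006,0,0.0015,0,0.0003,0,-0.7],[-0.01,0,0.0015,0,0.0003,0,-0.7],[-0.013,0,0.0015,0,0.0003,0,-0.7],[-0.013,0,0.0015,0,0.0003,0,-0.7],[-0.013,0,0.0015,0,0.0003,0,-0.7],[-0.013,0,0.0015,0,0.0003,0,-0.7]]

```text
t: 12.5
tool_pos: [0.5402, 0.0093, 0.014]
tcp_rot: [-180.0, -0.3, 75.7]
ft_force: [0.9, 10.0, 8.8]
opening: 0.026
```

```bash
python3 - <<'E'
from h import *
chk("t11.png")
s=snapshot("side");crop(s,290,120,190,160,4,"s11.png")
E
```

```text
[0.54016719 0.00928515 0.01402438] [-179.98893239   -0.25939017   75.68228635] [ 0.93667081 10.04491053  8.75734675] 0.0259985521730989 [-0.0520244  -0.00038277]
```

View pics/t11.png

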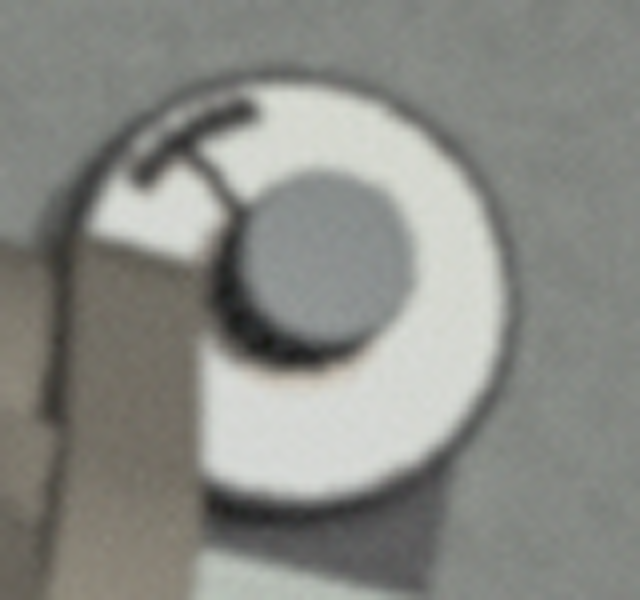

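View pics/s11.png

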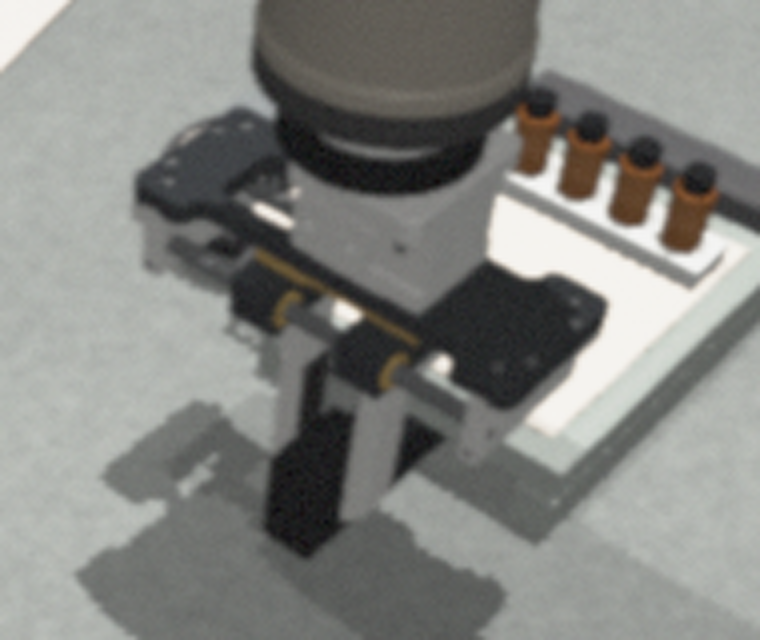

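```bash
python3 - <<'E'
from h import *
s=snapshot("top")
for k in ([.6478,-.1545],[.6484,-.153]):
  for z in (.034,.038):
   for n,u in (("arcA",(140,182)),("arcB",(254,105)),("needle tip",(184,147)),("needle mid",(210,178))):
    q=ray(s,np.array(u)/8.+[424.6,174.6],z)[:2]-k; a=np.arctan2(q[1],q[0])-th-np.pi; a=(a+np.pi)%(2*np.pi)-np.pi
    print(z,n,round(-a,3),np.linalg.norm(q).round(4))
E
```

```text
0.034 arcA 0.377 0.0437
0.034 arcB 1.127 0.0448
0.034 needle tip 0.685 0.0422
0.034 needle mid 0.695 0.0329
0.038 arcA 0.35 0.0438
0.038 arcB 1.103 0.044
0.038 needle tip 0.656 0.0419
0.038 needle mid 0.657 0.0326
0.034 arcA 0.387 0.0421
0.034 arcB 1.157 0.0439
0.034 needle tip 0.706 0.0408
0.034 needle mid 0.722 0.0315
0.038 arcA 0.358 0.0422
0.038 arcB 1.134 0.0431
0.038 needle tip 0.676 0.0405
0.038 needle mid 0.683 0.0312
```

The needle reads about 0.68 and the arc middle about 0.76. One more small nudge of about 1.7 mm.

Request:
servo_tool:
  plan:
    - [[-0.006,0,0.0012,0,0.0008,0,-0.7],[-0.01,0,0.0012,0,0.0008,0,-0.7],[-0.011,0,0.0012,0,0.0008,0,-0.7],[-0.011,0,0.0012,0,0.0008,0,-0.7],[-0.011,0,0.0012,0,0.0008,0,-0.7],[-0.011,0,0.0012,0,0.0008,0,-0.7]]

```text
t: 13.25
tool_pos: [0.54, 0.0074, 0.014]
tcp_rot: [180.0, -0.5, 75.7]
ft_force: [1.3, 10.1, 6.6]
opening: 0.0256
```

```bash
python3 - <<'E'
from h import *
chk("t12.png")
E
```

```text
[0.53995368 0.0073602  0.01396271] [179.98170491  -0.4865862   75.74270738] [ 1.29541254 10.09224509  6.61929375] 0.025599221490284055 [-0.05010683 -0.00011087]
```

View pics/t12.png

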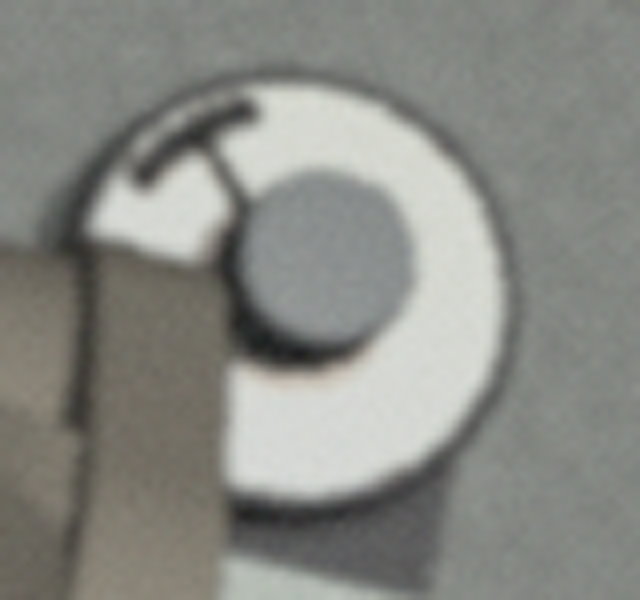

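The needle now bears on the middle of the arc (203,138). The TCP is at -50 mm as predicted, with a 10 N push and 7 N down. A last check on the bystanders, then I'll hand in.

```bash
python3 - <<'E'
from h import *
s=snapshot("side");cv2.imwrite("pics/s13.png",s["image"][:,:,::-1])
chk("t13.png")
E
```

```text
[0.53995664 0.00735417 0.01398352] [179.981543    -0.48703991  75.74191724] [0.18877767 9.8807855  7.49546181] 0.025776746074547125 [-0.05010173 -0.0001065 ]
```

View pics/s13.png

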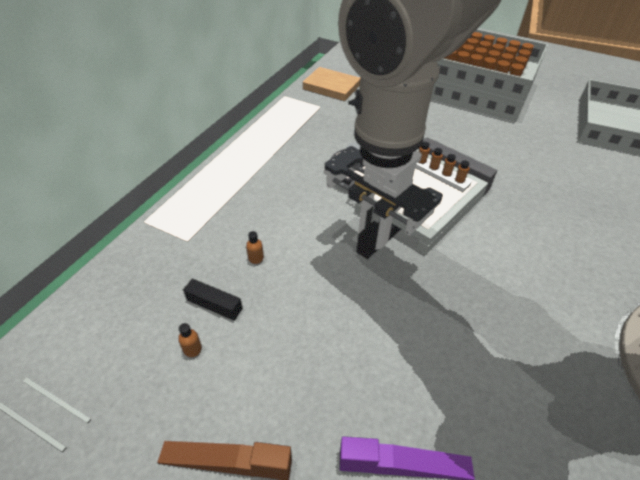

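View pics/t13.png

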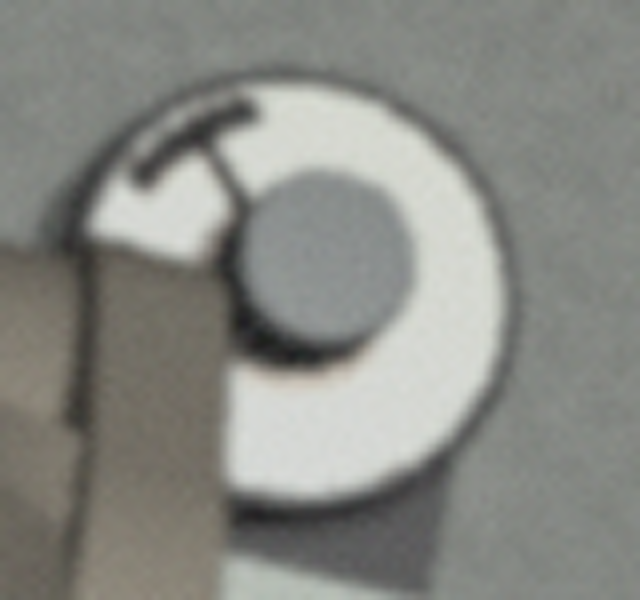

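The needle is steady at mid-arc. The vials (255,248 and 190,341) and the spacer (212,299) are where they started.

```bash
python3 -c "
from cell import workorder
print(workorder.job_done())"
```

```text
the job is handed in; nothing more can be done
None
```

I zeroed the gauge, then gripped the black wedge, laid it flat before the mouth and slid it under the panel. I handed in at about 13 s with the wedge still gripped and the panel resting on it. No verdict is reported, so the outcome below is from my own checks.

- **Zero mark:** I turned the knob about 32° clockwise. The zero bar lies under the needle to within about 0.03 rad by the top view. A small kink between bar and needle was visible there, about the size of my measuring error.
- **Lift:** In the last two pictures the needle stood at the middle of the thick arc by eye; I did not compute its angle after the final nudge. The wedge's final position matches the one computed for 4 mm of lift.
- **Forces:** At the end the wedge was pushed with about 10 N, with about 7 N pressing it onto the table. The tool was tilted about 0.5°. Early in the slide the down-force briefly read slightly negative (-1.8 N), so the wedge may have been carried rather than pressed for that moment. I added down-press for the rest of the slide.
- **Bystanders:** Both vials and the spacer were where they started in the last side view. By position the gripper stayed clear of the panel, with its nearest part about 12 mm in front of the panel's edge.

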